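Press the proud copper contact home

ROBOT

A 6-joint arm with a two-finger parallel gripper is mounted at the origin on the work surface. World frame = base frame: x ahead of the robot, y to its left, z up, the work surface at z = 0. Lengths are in m, angles in rad, forces in N, time in s.
With the tool pointing down it reaches from about 0.3 to 0.95 m from the base axis. Payload 3.1 kg.
Tool frame: the origin (TCP) lies between the finger pads; the fingertips stand 11 mm ahead of it and the grasp point (between the pads) lies 8 mm behind it; z points along the fingers, y is the line along which they close (so a half turn about z gives the same grasp; the last joint's range is limited). The gripper opens to 85 mm and grips with 20 to 120 N. Pads are 22 mm wide; open, the fingers measure 114 mm over their backs; the gripper's body (76 mm by 85 mm) begins 54 mm behind the grasp point. The pads swing forward as they close: fully open they stand 13 mm farther back than shut.
Start: joints at [-1.211, 0.308, 1.634, -0, 1.2, -0.07], TCP at [0.26, -0.568, 0.242] pointing down, gripper open.
Joint ranges: [-3.06, 3.06], [-0.79, 1.96], [0.05, 2.63], [-1.19, 4.34], [0.05, 2.64], [-2.94, 2.94]. Speed limits (rad/s): [2.79, 2.79, 3.14, 3.14, 3.14, 3.14].

INTERFACE

Orientations are given as a unit quaternion [w, x, y, z].
In Python, from station import state, capture, job_done gives the robot as it stands.
- The arm moves only by the tool carry_out, never from a script. Its argument "series" is a list of rows, each a list of 7 numbers: the closure, from 0 (fully open) to 1 (shut), then the shift along the tool's x, y, z normalised to -1 to 1, where 1 is 400 mm, then the turn, a rotation vector about the tool's x, y, z normalised to -1 to 1, where 1 is 180 degrees. A call has 1 to 10 rows; each row is the pose to reach, as a shift and turn from the pose commanded when the call began, along the tool's axes at that moment, turning the shorter way round; what a row does not reach only later rows make up. A row lasts 1/12 s, in which the tool goes at most 41.7 mm and 7.16 degrees, less where a joint would pass 70% of its speed; a pose out of reach is approached as far as the arm can. A call with a number of a shift or a turn outside -1 to 1 is refused whole. A call with a gripper value outside its range is refused whole. The fingers move at their own pace and stop on an object; the grip force is fixed at half the most. Time passes only in rows, so rows that repeat a pose let the fingers close. It gives the time, the measured TCP pose, the force, the opening and the grip force at its end, in the units of the state.
- state(): the state, without advancing time (a new reading comes with each control period).
- capture(name): name is "scene" or "top" or "wrist"; returns a dict with "pixels" (420x560x3 uint8, red, green, blue), "mtx" (3x3 intrinsics, pixels), "xyz" and "attitude" of the camera in the world. Camera axes: x right, y down, z forward; pixel columns grow to the right and rows downward; lengths in m; the calibration is good to about 2 mm. A picture is of the moment at which its call begins. There is no depth.
- job_done(): hands the job in; it is judged then, once.
The state is a dict: "time": time; "joint_pos": joint angles; "qvel": joint speeds; "joint_torque": joint torques, N m; "eef_pos": TCP position; "tcp_rot": TCP orientation; "contact_force": force on the tool from outside, world axes, zero at the start; "torque": the same for the moment, N m; "gripper_width": finger opening in m; "grip_force": force on a finger pad.
Only numpy, scipy, OpenCV 4.12 (cv2) and the standard library are available. Lean on these libraries where they do the work, as an engineer would, in place of code of your own. Each camera call takes 0.05 s, during which the arm holds its last target. There are 200 camera calls.

TASK

In the assembly fixture stand four black switch housings; on one of them the copper contact sticks up higher than on the others. Press that contact gently down with your fingertips until it stops, fully home like the other three, then draw your hand back. Pick nothing up: the housing stays in its nest, the other housings are not touched, and the parts and tools around them stay where they are.

Things in the scene. Friction and masses are not known exactly. Their poses are not given: they have to be found in the camera images.
- housing_proud: The black open-topped switch housing whose copper contact stands proud; 64 (x) x 52 (y) mm, rim 42 mm above its origin, 100 to 180 g. Origin: centre of its underside, z up. Loose: it sits in one of the fixture's four nests (which one changes) with 1 mm play all round, its underside 15 mm above the table, its axes parallel to the fixture's.
- contact_top (a point): Centre of the top face of the proud copper contact bridge, moving with it: a flat pad 40 mm along the housing's x, 22 mm along its y, 3 mm thick, on two legs, with two small silver tips 0.5 mm high, over the middle of the housing. When fully home its top is 44 mm above the housing's origin (2 mm above the rim, 59 mm above the table); at the start it stands 12 to 16 mm higher.
- contact (a joint): How far that contact has been pushed straight down, in m: 0 is fully raised, 0.016 is fully home against a hard stop; starts between 0 and 0.004. It slides stiffly at about 5 N (a little more when pushed faster), does not spring back and stays where it is left. The moulding cracks above 45 N of push: press at 10 to 20 mm/s, as a quicker blow against the stop can exceed that.
- fixture: Aluminium assembly fixture fixed to the bench: plate 150 (x) x 390 (y) x 15 mm with four nests in a row along its y, 80 mm apart, formed by white plastic bars and ribs whose tops are 25 mm above the table. Origin: centre of its underside; nest centres at y = -120, -40, 40, 120 mm, x = 0.
- grease_jar: Bystander: small jar with a yellow cap, 54 mm across, 60 mm high, standing about 0.12 m beyond the row of housings (fixture +x). Origin: centre of its underside.
- tape_roll: Bystander: yellow ring of tape lying flat, 72 mm across, 20 mm high, about 0.12 m beyond the row of housings. Origin: centre of its underside.
- screwdriver: Bystander: screwdriver with an orange handle, 190 mm long, lying on the bench left of the fixture (+y). Origin: under its middle.
- contact_bin: Bystander: small open blue bin with copper contacts, 110 x 140 x 55 mm, right of the fixture (-y). Origin: centre of its underside.
- housing_a: Another black housing of the same size in another nest of the fixture; its copper contact is already fully home (pad top 44 mm above its origin). Origin: centre of its underside. To be left alone.
- housing_b: Another black housing of the same size in another nest of the fixture; its copper contact is already fully home (pad top 44 mm above its origin). Origin: centre of its underside. To be left alone.
- housing_c: Another black housing of the same size in another nest of the fixture; its copper contact is already fully home (pad top 44 mm above its origin). Origin: centre of its underside. To be left alone.

How it is judged:
On the way:
1. the fingertips hold the proud contact down within 1.5 mm of fully home (value of joint contact above 0.0145 m and contact force between the fingers and housing_proud above 1 N), for 0.05 s.
At the end, for the whole second after the job is handed in: The contact is within 1.5 mm of fully home; its housing sits upright and at rest in its nest, within 4 mm of where it was; the other three housings are upright and within 4 mm, and the screwdriver, jar, tape roll and bin within 10 mm, of where they were (value of joint contact above 0.0145 m and distance of each of housing_proud, housing_a, housing_b, housing_c from where it was at the start of the episode below 0.004 m and angle between each of housing_proud, housing_a, housing_b, housing_c's own z axis and vertical below 0.06 rad and linear speed of housing_proud below 0.01 m/s and distance of each of screwdriver, grease_jar, tape_roll, contact_bin from where it was at the start of the episode below 0.01 m); the robot touches nothing.
It fails at once if the housing or its contact is pushed with more than 45 N (contact force between any of the fingers, the arm and housing_proud above 45 N).
It fails at once if the housing with the proud contact is lifted or tipped in its nest (z of housing_proud in the frame of fixture above 0.02 m or angle between housing_proud's own z axis and vertical above 0.12 rad).
It fails at once if one of the other housings is touched (more than 1 N) (contact force between any of the fingers, the arm and housing_a above 1 N or contact force between any of the fingers, the arm and housing_b above 1 N or contact force between any of the fingers, the arm and housing_c above 1 N).
It fails at once if one of the other housings is moved more than 4 mm (distance of any of housing_a, housing_b, housing_c from where it was at the start of the episode above 0.004 m).
It fails at once if the screwdriver, jar, tape roll or blue bin is moved more than 10 mm (distance of any of screwdriver, grease_jar, tape_roll, contact_bin from where it was at the start of the episode above 0.01 m).
It also fails if it takes over 30 s, if anything falls off the work surface, if the arm or the gripper's body presses on something with over 40 N, if the wrist force passes 120 N, or if a joint passes its speed limit or range.

## Working session

There is one attempt and no reset: what is moved stays moved. The work goes in short steps, Python scripts to look and compute and a tool call to move; the robot and the scene stay as the last step left them, time stands still between calls to the robot, and variables do not carry over. Pictures are saved under pics/ and viewed, at most 10 in all, crops included, and the job is handed in when it is done.

Besides the shell and the picture viewer there is one more tool, called after ">>>" as name([rows], argument=value, ...), one row to a line, values as JSON. carry_out: Moves the arm, as the interface text tells. Its arguments: {"type":"object","properties":{"series":{"type":"array","items":{"type":"array","items":{"type":"number","minimum":-1,"maximum":1}}}},"required":["series"]}

```bash
mkdir -p pics; python3 - <<'E'
from station import state,capture
import cv2,pickle
s=state();print(s)
d={}
for n in("scene","top"):
    c=capture(n);d[n]=c;cv2.imwrite(f"pics/{n}1.png",c["pixels"][:,:,::-1]);print(n,c["mtx"],c["xyz"],c["attitude"])
pickle.dump(d,open("c1.pkl","wb"))
E
```

```text
{'time': 0.0, 'joint_pos': array([-1.21072429e+00,  3.09041389e-01,  1.63522680e+00, -1.42791189e-05,
        1.19971029e+00, -6.96870033e-02]), 'qvel': array([-1.47006983e-05,  8.59448027e-04, -4.39496530e-04,  3.96575574e-05,
        9.05443757e-05, -1.41380383e-03]), 'joint_torque': array([-1.13719288e-03, -4.15246582e+01, -2.76668662e+01, -1.86366133e-04,
        1.02294947e-02,  1.00580263e-05]), 'eef_pos': array([ 0.26009545, -0.56740375,  0.24100524]), 'tcp_rot': array([-1.17939652e-03,  9.77000842e-01,  2.13232107e-01, -1.79174302e-04]), 'contact_force': array([-0.33376422, -0.38845833, -0.25275678]), 'torque': array([-0.01531851, -0.04564466, -0.00853956]), 'grip_force': 0.0, 'gripper_width': 0.08506976315493991}
scene [[441.0973078    0.         274.12869545]
 [  0.         441.0973078  208.91480264]
 [  0.           0.           1.        ]] [1.1850515  0.74168819 0.81299668] [-0.14232985  0.29440833  0.84238471 -0.42831526]
top [[453.97741825   0.         274.05257101]
 [  0.         453.97741825 202.01002947]
 [  0.           0.           1.        ]] [ 0.41937365 -0.04121855  1.55138084] [ 0.04020713 -0.70085631  0.71100713 -0.0406533 ]
```

View pics/scene1.png

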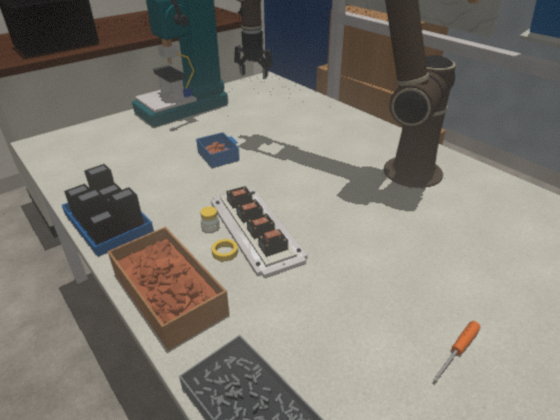

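View pics/top1.png

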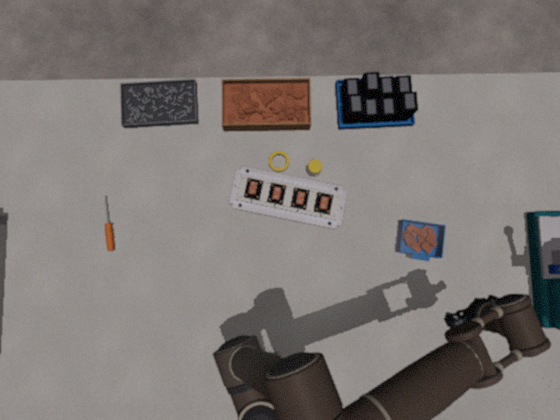

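The fixture shows in the scene view around (255,230) and in the top view at about (288,197), with the housings at about (254,188), (277,194), (300,199) and (324,204). I'll enlarge both areas.

```bash
python3 - <<'E'
import cv2
a=cv2.imread("pics/scene1.png")[180:275,205:310];b=cv2.imread("pics/top1.png")[155:235,220:355]
cv2.imwrite("pics/sc.png",cv2.resize(a,None,fx=6,fy=6,interpolation=cv2.INTER_CUBIC))
cv2.imwrite("pics/tc.png",cv2.resize(b,None,fx=5.9,fy=5.9,interpolation=cv2.INTER_CUBIC))
E
```

```text
(no output)
```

View pics/sc.png

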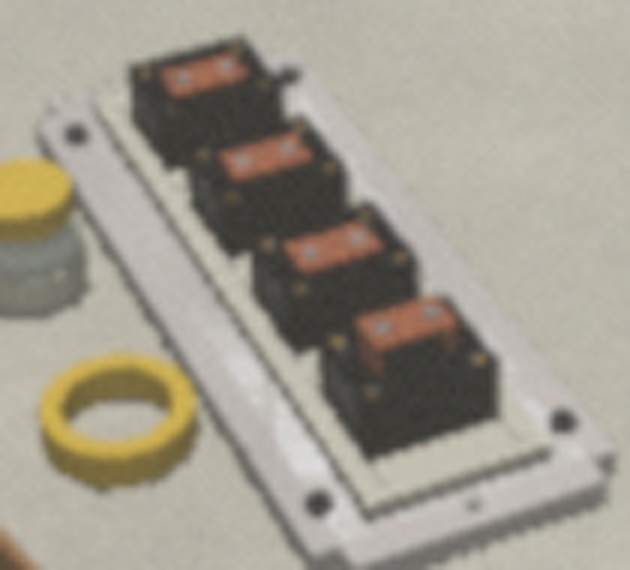

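View pics/tc.png

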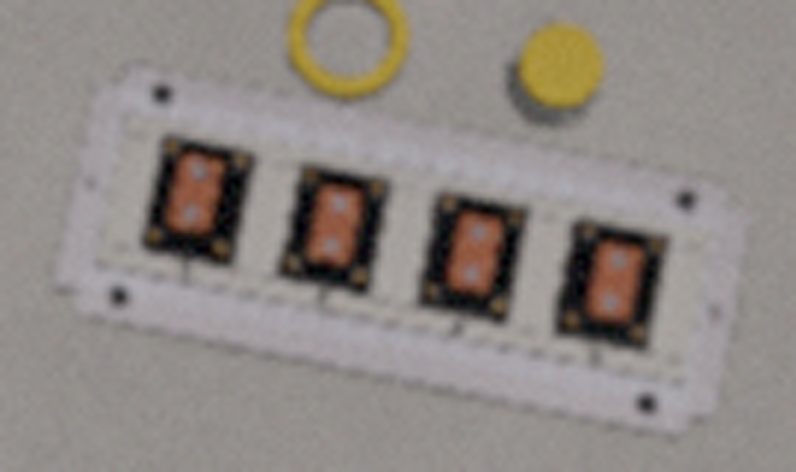

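Scene crop: the contact on the nearest housing (pad at 405,322) stands proud with its legs visible. That is the +y end nest, the leftmost in the top crop, with its pad at about (195,194). The other pads are at (337,225), (475,252) and (614,281). The fixture holes in the top crop are at (162,94), (685,200), (646,403) and (119,296).

```bash
cat > h.py <<'E'
import numpy as np,pickle
from scipy.spatial.transform import Rotation as R
def Rq(q): return R.from_quat(q,scalar_first=True)
def onz(c,uv,z):
    d=Rq(c["attitude"]).apply(np.linalg.inv(c["mtx"])@[*uv,1]); return c["xyz"]+d*(z-c["xyz"][2])/d[2]
E
python3 - <<'E'
from h import *
d=pickle.load(open("c1.pkl","rb"));t=d["top"];s=d["scene"]
T=lambda u,v:((u+.5)/5.9-.5+220,(v+.5)/5.9-.5+155)
S=lambda u,v:((u+.5)/6-.5+205,(v+.5)/6-.5+180)
P=[onz(t,T(*p),z) for p,z in [((195,194),.073),((337,225),.059),((475,252),.059),((614,281),.059)]]
Q=[onz(s,S(*p),z) for p,z in [((405,322),.073),((333,245),.059),((266,157),.059),((205,74),.059)]]
H=[onz(t,T(*p),.015) for p in [(162,94),(685,200),(646,403),(119,296)]]
for n,x in(("top",P),("scene",Q),("holes",H)):
    x=np.array(x);print(n,x.round(4).tolist(),np.linalg.norm(np.diff(x[:,:2],axis=0),axis=1).round(4))
c=np.mean(H,0);y=(H[0]-H[1]+H[3]-H[2])[:2];y/=np.linalg.norm(y)
print("centre",c,"yaw",np.arctan2(-y[0],y[1]),[(c[:2]+k*y).round(4) for k in(.12,.04,-.04,-.12)])
for z in(.06,.065,.07,.075):print(z,onz(s,S(405,322),z),onz(t,T(195,194),z))
from station import state
m=Rq(state()["tcp_rot"]).as_matrix();print(m)
E
```

```text
top [[0.6384, 0.0264, 0.073], [0.6217, -0.0526, 0.059], [0.6053, -0.1299, 0.059], [0.5878, -0.2075, 0.059]] [0.0808 0.079  0.0796]
scene [[0.6417, 0.0268, 0.073], [0.6229, -0.052, 0.059], [0.6065, -0.1285, 0.059], [0.5887, -0.2067, 0.059]] [0.0811 0.0782 0.0802]
holes [[0.7061, 0.0477, 0.015], [0.6394, -0.2548, 0.015], [0.522, -0.2289, 0.015], [0.5882, 0.0734, 0.015]] [0.3098 0.1202 0.3094]
centre [ 0.6139379  -0.09062927  0.015     ] yaw -0.2162242083811568 [array([0.6397, 0.0266]), array([ 0.6225, -0.0516]), array([ 0.6054, -0.1297]), array([ 0.5882, -0.2078])]
0.06 [0.63213364 0.01428079 0.06      ] [0.64035633 0.02698142 0.06      ]
0.065 [0.63580509 0.01911087 0.065     ] [0.63961547 0.02675277 0.065     ]
0.07 [0.63947654 0.02394095 0.07      ] [0.6388746  0.02652412 0.07      ]
0.075 [0.64314799 0.02877104 0.075     ] [0.63813373 0.02629547 0.075     ]
[[ 9.09063833e-01  4.16656183e-01 -7.56930539e-04]
 [ 4.16656848e-01 -9.09061682e-01  1.98222945e-03]
 [ 1.37811608e-04 -2.11735339e-03 -9.99997749e-01]]
```

Both views agree. The contact is at about (0.639, 0.0265), with its top at about 0.072, and the fixture yaw is -0.216. Next I move above it in two calls, shutting the gripper and aligning the finger line with the housing's x axis (a turn of -53° about tool z).

>>> carry_out([
  [1, 0.74, -0.477, 0, 0, 0, -0.147],
  [1, 0.74, -0.477, 0, 0, 0, -0.147],
  [1, 0.74, -0.477, 0, 0, 0, -0.147],
  [1, 0.74, -0.477, 0, 0, 0, -0.147],
  [1, 0.74, -0.477, 0, 0, 0, -0.147],
  [1, 0.74, -0.477, 0, 0, 0, -0.147],
  [1, 0.74, -0.477, 0, 0, 0, -0.147],
  [1, 0.74, -0.477, 0, 0, 0, -0.147],
  [1, 0.74, -0.477, 0, 0, 0, -0.147],
  [1, 0.74, -0.477, 0, 0, 0, -0.147],
])

```text
time: 0.93
eef_pos: [0.4515, -0.2675, 0.2418]
tcp_rot: [-0.001, 0.901, 0.433, 0.0]
contact_force: [-0.1, 0.6, 1.6]
gripper_width: -0.0003
grip_force: 0.0
```

```bash
cat >> h.py <<'E'
def plan(target,yaw_y=-0.216):
    from station import state
    s=state();r=Rq(s["tcp_rot"]);x=[np.sin(yaw_y),np.cos(yaw_y),0]  # tool y=(cos,sin,0), z=-Z, x=y cross z
    y=np.array([np.cos(yaw_y),np.sin(yaw_y),0]);z=np.array([0,0,-1.]);g=R.from_matrix(np.c_[np.cross(y,z),y,z])
    print("t",s["time"],s["eef_pos"].round(4),"F",s["contact_force"].round(2),"w",s["gripper_width"],"j",s["joint_pos"].round(2))
    print("shift",(r.inv().apply(np.array(target)-s["eef_pos"])/.4).round(4),"turn",((r.inv()*g).as_rotvec()/np.pi).round(4))
E
python3 -c "
from h import *
plan([.639,.0265,.16])"
```

```text
t 0.9333 [ 0.4515 -0.2675  0.2418] F [-0.14  0.55  1.57] w -0.00034138699200465323 j [-0.62  0.12  1.87  0.    1.16  0.05]
shift [ 0.8665 -0.0923  0.2062] turn [-0.0003 -0.0006 -0.1458]
```

>>> carry_out([
  [1, 0.866, -0.092, 0.05, 0, 0, -0.146],
  [1, 0.866, -0.092, 0.05, 0, 0, -0.146],
  [1, 0.866, -0.092, 0.1, 0, 0, -0.146],
  [1, 0.866, -0.092, 0.15, 0, 0, -0.146],
  [1, 0.866, -0.092, 0.206, 0, 0, -0.146],
  [1, 0.866, -0.092, 0.206, 0, 0, -0.146],
  [1, 0.866, -0.092, 0.206, 0, 0, -0.146],
  [1, 0.866, -0.092, 0.206, 0, 0, -0.146],
  [1, 0.866, -0.092, 0.206, 0, 0, -0.146],
  [1, 0.866, -0.092, 0.206, 0, 0, -0.146],
])

```text
time: 1.77
eef_pos: [0.6395, 0.0247, 0.1567]
tcp_rot: [-0.001, 0.779, 0.626, -0.001]
contact_force: [-0.2, -0.7, -0.6]
gripper_width: -0.0001
grip_force: 0.0
```

```bash
python3 -c "
from h import *
plan([.639,.0265,.11])
from station import capture
import cv2
for n in('scene','wrist'):
    c=capture(n);p=c['pixels'][:,:,::-1]
    if n=='scene':p=cv2.resize(p[130:275,180:370],None,fx=4,fy=4,interpolation=cv2.INTER_CUBIC)
    cv2.imwrite(f'pics/{n}2.png',p)
print(c)if 0 else None"
```

```text
t 1.7667 [0.6395 0.0247 0.1567] F [-0.15 -0.71 -0.6 ] w -0.0001130087988080531 j [-0.03  0.42  1.66  0.    1.06  0.19]
shift [ 0.004  -0.0019  0.1169] turn [-0.0009 -0.0003 -0.0003]
```

View pics/wrist2.png

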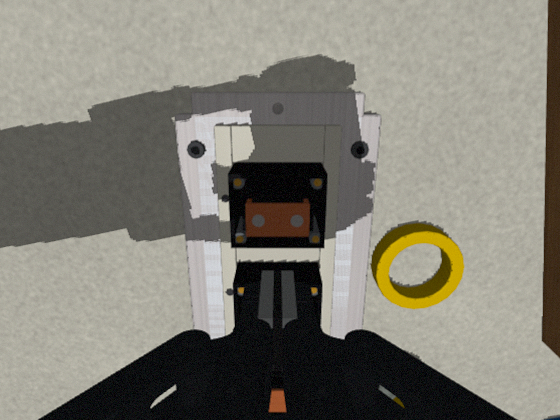

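View pics/scene2.png

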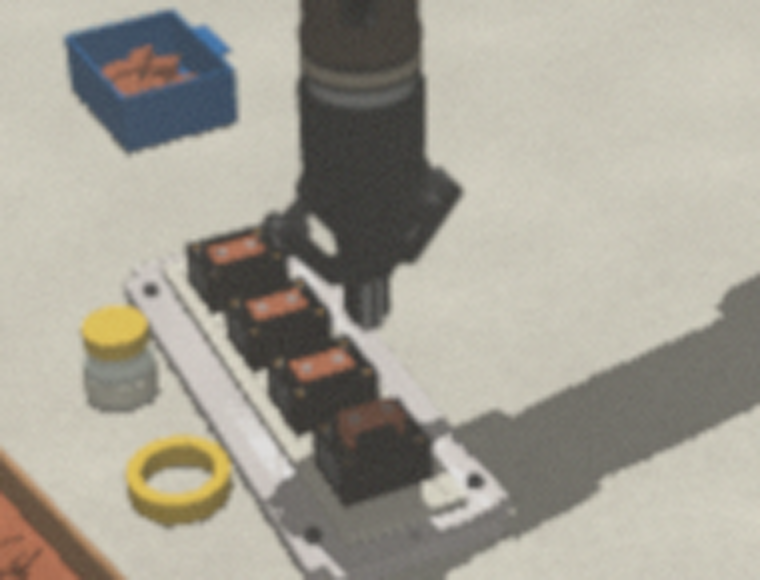

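The wrist view shows the fingers and the pad on one line (both at column 277, pad at row 219). The scene view shows the shut fingers above the +y-end housing, clear of everything. I lower to about 15 mm over the contact.

>>> carry_out([
  [1, 0.004, -0.002, 0.04, 0, 0, 0],
  [1, 0.004, -0.002, 0.08, 0, 0, 0],
  [1, 0.004, -0.002, 0.11, 0, 0, 0],
  [1, 0.004, -0.002, 0.117, 0, 0, 0],
  [1, 0.004, -0.002, 0.117, 0, 0, 0],
  [1, 0.004, -0.002, 0.117, 0, 0, 0],
])

```text
time: 2.37
eef_pos: [0.6386, 0.022, 0.1136]
tcp_rot: [0.0, 0.781, 0.625, 0.0]
contact_force: [1.3, -0.1, 0.3]
gripper_width: 0.0002
grip_force: 0.0
```

```bash
python3 -c "
from h import *
plan([.639,.0265,.09])"
```

```text
t 2.3667 [0.6386 0.022  0.1136] F [ 1.29 -0.08  0.27] w 0.00021205985115910222 j [-0.03  0.47  1.69 -0.    0.98  0.19]
shift [ 0.0112 -0.0016  0.059 ] turn [ 0.0002  0.     -0.0018]
```

>>> carry_out([
  [1, 0.01, -0.0015, 0.012, 0, 0, 0],
  [1, 0.01, -0.0015, 0.024, 0, 0, 0],
  [1, 0.01, -0.0015, 0.036, 0, 0, 0],
  [1, 0.01, -0.0015, 0.045, 0, 0, 0],
  [1, 0.01, -0.0015, 0.048, 0, 0, 0],
  [1, 0.01, -0.0015, 0.048, 0, 0, 0],
  [1, 0.01, -0.0015, 0.048, 0, 0, 0],
])

```text
time: 2.95
eef_pos: [0.6387, 0.0271, 0.0937]
tcp_rot: [-0.0, 0.781, 0.625, -0.0]
contact_force: [0.5, 0.7, -0.2]
gripper_width: -0.0001
grip_force: 0.0
```

```bash
python3 -c "
from h import *
plan([.639,.0265,.07])
import cv2
from station import capture
c=capture('scene')
cv2.imwrite('pics/s3.png',cv2.resize(c['pixels'][150:270,190:340,::-1],None,fx=5,fy=5,interpolation=cv2.INTER_CUBIC))"
```

```text
t 2.95 [0.6387 0.0271 0.0937] F [ 0.53  0.72 -0.25] w -0.00010816261738911412 j [-0.03  0.5   1.69 -0.    0.95  0.19]
shift [-0.0013  0.001   0.0592] turn [-0.0001  0.     -0.0014]
```

View pics/s3.png

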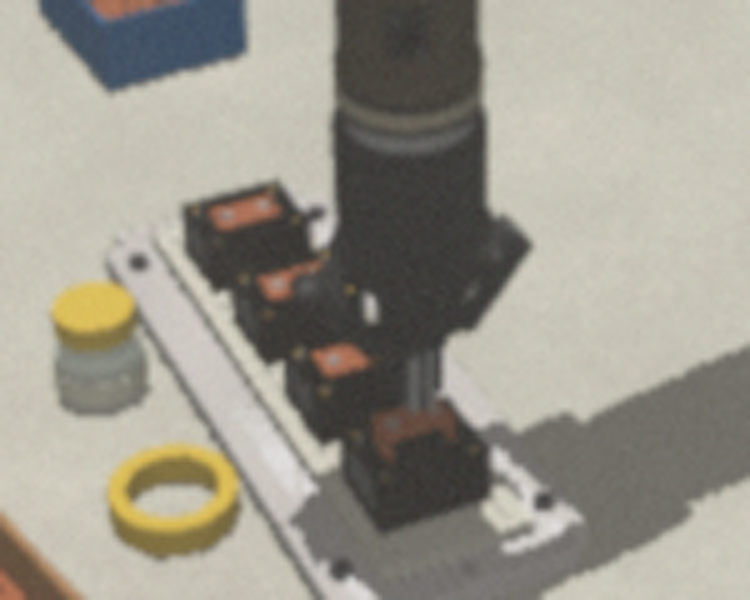

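The fingertips (425,405) are right over the proud pad (413,425) and everything else is clear. Now I press slowly, at about 14 mm/s.

>>> carry_out([
  [1, -0.001, 0.001, 0.003, 0, 0, 0],
  [1, -0.001, 0.001, 0.006, 0, 0, 0],
  [1, -0.001, 0.001, 0.009, 0, 0, 0],
  [1, -0.001, 0.001, 0.012, 0, 0, 0],
  [1, -0.001, 0.001, 0.015, 0, 0, 0],
  [1, -0.001, 0.001, 0.018, 0, 0, 0],
  [1, -0.001, 0.001, 0.021, 0, 0, 0],
  [1, -0.001, 0.001, 0.024, 0, 0, 0],
  [1, -0.001, 0.001, 0.027, 0, 0, 0],
  [1, -0.001, 0.001, 0.03, 0, 0, 0],
])

```text
time: 3.83
eef_pos: [0.6391, 0.0265, 0.0825]
tcp_rot: [-0.0, 0.781, 0.625, -0.0]
contact_force: [-1.6, -0.1, 5.1]
gripper_width: 0.0001
grip_force: 2.5
```

>>> carry_out([
  [1, 0, 0, 0.003, 0, 0, 0],
  [1, 0, 0, 0.006, 0, 0, 0],
  [1, 0, 0, 0.009, 0, 0, 0],
  [1, 0, 0, 0.012, 0, 0, 0],
])

```text
time: 4.17
eef_pos: [0.6391, 0.0266, 0.0772]
tcp_rot: [0.0, 0.781, 0.625, 0.0]
contact_force: [-2.2, -0.3, 5.0]
gripper_width: -0.0
grip_force: 2.5
```

>>> carry_out([
  [1, 0, 0, 0.003, 0, 0, 0],
  [1, 0, 0, 0.006, 0, 0, 0],
  [1, 0, 0, 0.009, 0, 0, 0],
])

```text
time: 4.42
eef_pos: [0.6391, 0.0265, 0.0734]
tcp_rot: [0.0, 0.781, 0.625, 0.0]
contact_force: [-1.4, 0.2, 5.5]
gripper_width: -0.0
grip_force: 2.5
```

>>> carry_out([
  [1, 0, 0, 0.0025, 0, 0, 0],
])

```text
time: 4.5
eef_pos: [0.6391, 0.0265, 0.0723]
tcp_rot: [-0.0, 0.781, 0.625, -0.0]
contact_force: [-2.4, -0.1, 6.1]
gripper_width: 0.0002
grip_force: 2.4
```

>>> carry_out([
  [1, 0, 0, 0.0025, 0, 0, 0],
])

```text
time: 4.58
eef_pos: [0.6391, 0.0266, 0.0713]
tcp_rot: [0.0, 0.781, 0.625, -0.0]
contact_force: [-2.2, 0.2, 5.2]
gripper_width: 0.0
grip_force: 2.4
```

>>> carry_out([
  [1, 0, 0, 0.002, 0, 0, 0],
])

```text
time: 4.67
eef_pos: [0.6391, 0.0265, 0.0705]
tcp_rot: [-0.0, 0.781, 0.625, 0.0]
contact_force: [-2.1, 0.3, 4.1]
gripper_width: 0.0003
grip_force: 2.4
```

>>> carry_out([
  [1, 0, 0, 0.0015, 0, 0, 0],
])

```text
time: 4.75
eef_pos: [0.6391, 0.0265, 0.07]
tcp_rot: [-0.0, 0.781, 0.625, -0.0]
contact_force: [-3.6, -0.6, 8.3]
gripper_width: -0.0004
grip_force: 4.1
```

The force is rising near the expected stop, so I go on in tiny steps to confirm it.

>>> carry_out([
  [1, 0, 0, 0.001, 0, 0, 0],
])

```text
time: 4.83
eef_pos: [0.6391, 0.0265, 0.0701]
tcp_rot: [-0.0, 0.781, 0.625, -0.0]
contact_force: [-3.5, 0.4, 8.5]
gripper_width: -0.0002
grip_force: 4.5
```

>>> carry_out([
  [1, 0, 0, 0, 0, 0, 0],
])

```text
time: 4.92
eef_pos: [0.6391, 0.0266, 0.0701]
tcp_rot: [-0.0, 0.781, 0.625, -0.0]
contact_force: [-3.6, 0.7, 6.7]
gripper_width: 0.0001
grip_force: 3.4
```

>>> carry_out([
  [1, 0, 0, 0.0015, 0, 0, 0],
  [1, 0, 0, 0.0015, 0, 0, 0],
])

```text
time: 5.08
eef_pos: [0.6392, 0.0265, 0.0701]
tcp_rot: [-0.0, 0.781, 0.625, -0.0]
contact_force: [-3.7, 0.6, 9.1]
gripper_width: -0.0001
grip_force: 4.7
```

>>> carry_out([
  [1, 0, 0, 0.0015, 0, 0, 0],
  [1, 0, 0, 0.0015, 0, 0, 0],
])

```text
time: 5.25
eef_pos: [0.6392, 0.0266, 0.07]
tcp_rot: [-0.0, 0.781, 0.625, -0.0]
contact_force: [-4.8, -0.7, 11.5]
gripper_width: 0.0
grip_force: 6.0
```

The contact is at the hard stop: the height stays at 0.070, which matches home, while the force rises to 11.5 N. I draw back straight up.

>>> carry_out([
  [1, 0, 0, -0.008, 0, 0, 0],
  [1, 0, 0, -0.02, 0, 0, 0],
  [1, 0, 0, -0.06, 0, 0, 0],
  [1, 0, 0, -0.12, 0, 0, 0],
  [1, 0, 0, -0.2, 0, 0, 0],
  [1, 0, 0, -0.27, 0, 0, 0],
  [1, 0, 0, -0.3, 0, 0, 0],
  [1, 0, 0, -0.3, 0, 0, 0],
  [1, 0, 0, -0.3, 0, 0, 0],
])

```text
time: 6.0
eef_pos: [0.6392, 0.0265, 0.1882]
tcp_rot: [0.0, 0.781, 0.625, 0.0]
contact_force: [-0.3, 0.3, -0.2]
gripper_width: -0.0002
grip_force: 0.0
```

```bash
python3 -c "
import cv2
from station import capture,state
c=capture('scene');print(state()['eef_pos'],state()['contact_force'])
cv2.imwrite('pics/s4.png',cv2.resize(c['pixels'][180:275,205:310,::-1],None,fx=6,fy=6,interpolation=cv2.INTER_CUBIC))"
```

```text
[0.63801886 0.02657959 0.18659608] [-0.12720065 -0.34331886 -1.16649704]
```

View pics/s4.png

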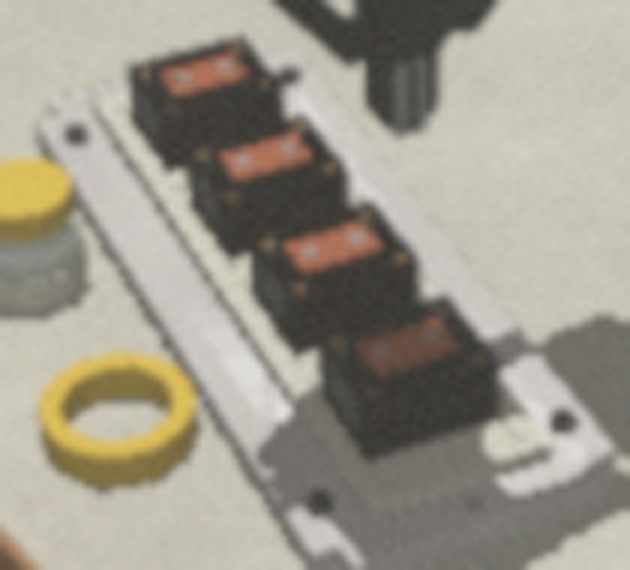

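The pressed pad (407,347) now sits flush like the other three. The housings, jar and tape have not moved.

```bash
python3 -c "
from station import job_done
print(job_done())"
```

```text
the job is handed in; nothing more can be done
None
```

The proud contact in the +y end nest is pressed fully home (it met the hard stop, at most 11.5 N read), the hand is drawn back clear, nothing else visibly moved, and the job is handed in; no verdict was returned.

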